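# Open an aisle of the motorised archive shelving

### The arm

A 6-joint arm with a two-finger parallel gripper is mounted at the origin on the work surface. World frame = base frame: x ahead of the robot, y to its left, z up, the work surface at z = 0. Lengths are in m, angles in rad, forces in N, time in s.
With the tool pointing down it reaches from about 0.25 to 0.725 m from the base axis. Payload 4 kg.
Tool frame: the origin (TCP) lies midway between the tips of the shut fingers; the grasp point (between the pads) lies 19 mm behind it; z points along the fingers, y is the line along which they close (so a half turn about z gives the same grasp; the last joint's range is limited). The gripper opens to 85 mm and grips with 20 to 120 N. Pads are 22 mm wide; open, the fingers measure 114 mm over their backs; the gripper's body (76 mm by 85 mm) begins 54 mm behind the grasp point. The pads swing forward as they close: fully open they stand 13 mm farther back than shut.
Start: joints at [-1.33, 0.241, 0.005, 1.335, 0, 1.571], TCP at [0.119, -0.486, 0.231] pointing down, gripper open.
Joint ranges: [-2.72, 2.72], [-1.05, 1.87], [-1.09, 1.28], [-1.99, 2.15], [-1.42, 1.44], [-3.14, 3.14]. Speed limits (rad/s): [2.79, 2.79, 3.14, 3.14, 3.14, 3.14].

### API

Orientations are given as a unit quaternion [x, y, z, w].
In Python, from workcell import get_obs, camera, job_done, silhouettes gives the robot as it stands. The module is installed in compiled form; this text tells all that it offers.
- The arm moves only by the tool drive_tool, never from a script. Its argument "increments" is a list of rows, each a list of 3 entries, a list of its own where there are three numbers: the shift along the world's x, y, z in mm, then the turn, a rotation vector about the world's x, y, z in degrees, then the opening, from 0 (shut) to 1 (fully open). A call has 1 to 8 rows; each row shifts and turns the commanded pose from where the row before left it; what a row does not reach is not made up. A row lasts 1/12 s, in which the tool goes at most 41.7 mm and 7.16 degrees, less where a joint would pass 70% of its speed; a pose out of reach is approached as far as the arm can. A call is refused whole if a number of a shift passes 41.7 or a number of a turn 7.16, either way. A call with a gripper value outside its range is refused whole. The fingers move at their own pace and stop on an object; the grip force is fixed at half the most. Time passes only in rows, so rows that do not move let the fingers close. It gives the time, the measured TCP pose, the force, the opening and the grip force at its end, in the units of the state.
- get_obs(): the state, without advancing time (a new reading comes with each control period).
- camera(name): name is "scene" or "top" or "wrist"; returns a dict with "image" (480x640x3 uint8, red, green, blue), "K" (3x3 intrinsics, pixels), "k1" (the pictures are not rectified: a ray, as slopes to the right and down, at radius r is drawn at 1 + k1 r^2 times it, then the intrinsics apply), "view" (4x4, takes a point from world to camera coordinates). Camera axes: x right, y down, z forward; pixel columns grow to the right and rows downward; lengths in m; the calibration is good to about 2 mm. A picture is of the moment at which its call begins. There is no depth.
- job_done(): hands the job in; it is judged then, once.
Trained networks look in a picture, given as the dict that the camera call returned (one of the last four; its "shot" number tells which), for a name from the list of things; names that differ only in an ending like _2 or _b are one class to them, and where a whole thing is asked for, a point or a joint stands for the part that bears it (a point fixed in the world has none). Each returns a list of dicts, best first, with "conf" (0 to 1); they miss things now and then, are a little off and sometimes report something else, mostly with a low value. They report only what shows in the picture. A call takes as long as a camera call.
- silhouettes(query, picture): "region" (480x640 bool, what is visible of it) and "bbox" ([left, top, right, bottom] in pixels, round what is visible of it).
The state is a dict: "clock": time; "joint_pos": joint angles; "joint_vel": joint speeds; "tau": joint torques, N m; "eef_pos": TCP position; "tool_rot": TCP orientation; "ft_force": force on the tool from outside, world axes, zero at the start; "ft_torque": the same for the moment, N m; "grip_width": finger opening in m; "grasp_force": force on a finger pad.
Only numpy, scipy, OpenCV 4.12 (cv2) and the standard library are available. Lean on these libraries where they do the work, as an engineer would, in place of code of your own. Each camera call takes 0.05 s, during which the arm holds its last target. There are 200 camera calls.

### The job

On the control box of the archive shelving, press the yellow button fully home to unlock, holding it down for a moment, and let it spring back; then do the same with the green button to open the aisle. Press one button at a time, and do not press the red or the blue one.

Things in the scene. Friction and masses are not known exactly. Their poses are not given: they have to be found in the camera images.
- yellow_top (a point): Top centre of the yellow push button (unlocks; press first), z up; moves with it. Round yellow cap 36 mm across in a black collar 52 mm across, in one row with the others. Top 79 mm above the desk, 12 mm above the collar. Goes straight down 8 mm to its stop against a spring: starts to move at 1.4 N, fully down at 4.5 N, springs back when let go.
- green_top (a point): Top centre of the green push button (opens the aisle; press second), z up; moves with it. Round green cap 36 mm across in a black collar 52 mm across, in one row with the others. Same height, travel and spring as yellow. The row, 75 mm centre to centre, stands on a fixed grey control box, 170 x 360 mm, 55 mm high; the order of colours varies.
- red_top (a point): Top centre of the red push button (stop; do not press), z up; moves with it. Round red cap 36 mm across in a black collar 52 mm across, in one row with the others. Same height, travel and spring as yellow.
- blue_top (a point): Top centre of the blue push button (closes the aisle; do not press), z up; moves with it. Round blue cap 36 mm across in a black collar 52 mm across, in one row with the others. Same height, travel and spring as yellow.

How it is judged:
By the outcome, as a careful person would: the job done as asked, in the order asked, and still so for the second after the job is handed in, with the robot touching nothing.
It also fails if it takes over 32 s, if anything falls off the work surface, if the arm or the gripper's body presses on something with over 40 N, if the wrist force passes 120 N, or if a joint passes its speed limit or range.

## Working session

There is one attempt and no reset: what is moved stays moved. The work goes in short steps, Python scripts to look and compute and a tool call to move; the robot and the scene stay as the last step left them, time stands still between calls to the robot, and variables do not carry over. Pictures are saved under pics/ and viewed, at most 10 in all, crops included, and the job is handed in when it is done.

Besides the shell and the picture viewer there is one more tool, called after "Emit:" as name(argument=value, ...) on one line, values as JSON. drive_tool: Moves the arm, as the interface text tells. Its arguments: {"type":"object","properties":{"increments":{"type":"array"}},"required":["increments"]}

```bash
mkdir -p pics; cat > h.py <<'E'
import numpy as np, cv2
from workcell import *
def ray(p,uv):
    K,V=np.array(p["K"]),np.array(p["view"])
    d=cv2.undistortPoints(np.array([[uv]],float),K,np.array([p["k1"],0,0,0.]))[0,0]
    R=V[:3,:3]; return -R.T@V[:3,3], R.T@np.array([d[0],d[1],1])
def tri(rs):
    A=0;b=0
    for c,d in rs:
        d=d/np.linalg.norm(d);P=np.eye(3)-np.outer(d,d);A=A+P;b=b+P@c
    return np.linalg.solve(A,b)
E
python3 - <<'E'
from h import *
o=get_obs();print(o["clock"],o["eef_pos"],o["tool_rot"],o["ft_force"])
R={}
im=[]
for n in("top","scene"):
    p=camera(n);g=cv2.cvtColor(p["image"],cv2.COLOR_RGB2BGR)
    for q in("yellow","green","red","blue"):
        for s in silhouettes(q+"_top",p)[:2]:
            m=s["region"];v,u=np.nonzero(m);uv=(u.mean(),v.mean())
            c,d=ray(p,uv);z=c+d*(.079-c[2])/d[2]
            print(n,q,round(s["conf"],2),np.round(uv,1),s["bbox"],m.sum(),np.round(z,4))
            if s["conf"]>.5: R.setdefault(q,{}).setdefault(n,(c,d))
            cv2.circle(g,(int(uv[0]),int(uv[1])),3,(255,0,255),-1)
    cv2.imwrite(f"pics/{n}.png",g)
for q in R:
    if len(R[q])>1: print(q,np.round(tri(list(R[q].values())),4))
E
```

```text
0.0 [ 0.11908788 -0.48496588  0.23041881] [ 9.92758963e-01  1.20118894e-01 -1.34068272e-04 -1.03693317e-03] [-0.17855064  0.79248866  1.47522371]
top yellow 0.76 [264.1 252.5] [253.2, 238.9, 278.0, 265.9] 488 [0.5738 0.1241 0.079 ]
top red 0.59 [313.8 270. ] [301.0, 258.5, 327.1, 280.3] 473 [0.5496 0.0534 0.079 ]
top blue 0.71 [216.5 235.1] [202.1, 223.0, 227.9, 249.2] 482 [0.5983 0.1932 0.079 ]
scene yellow 0.89 [390. 315.] [378.1, 295.5, 404.6, 330.2] 725 [0.5805 0.1275 0.079 ]
scene green 0.77 [319.8 249.1] [307.5, 240.2, 333.6, 258.9] 503 [ 0.531  -0.0124  0.079 ]
scene red 0.85 [352.2 279.5] [336.8, 268.6, 367.9, 292.4] 552 [0.5556 0.057  0.079 ]
scene blue 0.75 [432.8 355.6] [413.9, 340.4, 449.4, 371.8] 852 [0.6053 0.1969 0.079 ]
yellow [0.5747 0.1246 0.0728]
red [0.5502 0.0534 0.0735]
blue [0.5994 0.1946 0.0722]
```

View pics/top.png

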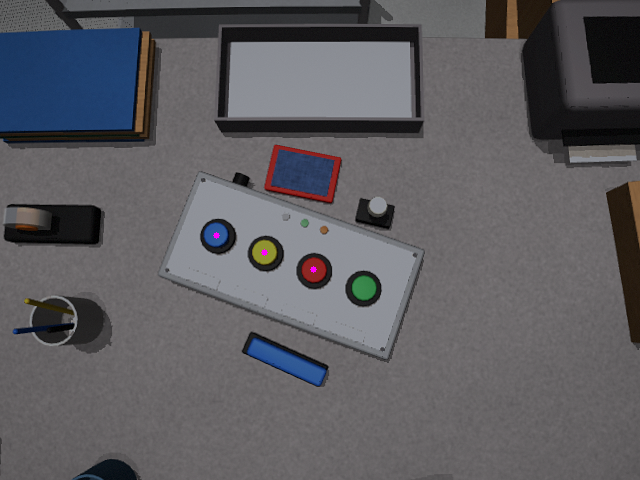

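View pics/scene.png

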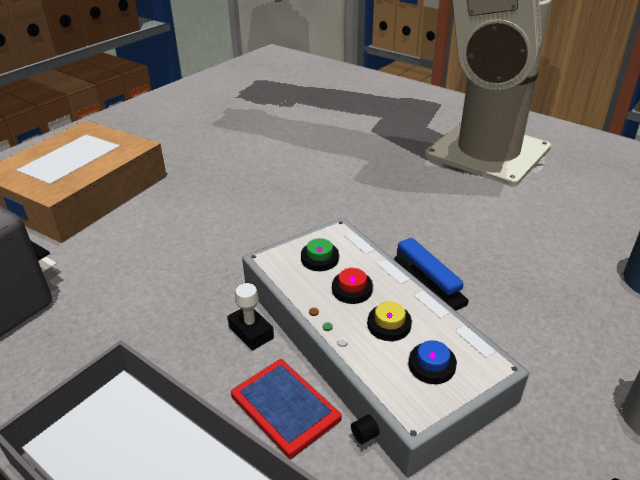

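The pictures show the row blue (216,235), yellow (264,252), red (314,270), green (363,288) in the top view, and the network points sit on the caps. Green, missed in the top view, extrapolates to about (0.525, -0.017), which agrees with its place in the scene view. The 74.7 mm spacing also fits. I'll move above yellow with the fingers shut.

Emit:
drive_tool(increments=[[[19,25.4,0],[0,0,0],0],[[19,25.4,0],[0,0,0],0],[[19,25.4,0],[0,0,0],0],[[19,25.4,0],[0,0,0],0],[[19,25.4,0],[0,0,0],0],[[19,25.4,0],[0,0,0],0],[[19,25.4,0],[0,0,0],0],[[19,25.4,0],[0,0,0],0]])

```text
clock: 1.17
eef_pos: [0.2719, -0.2811, 0.2315]
tool_rot: [0.993, 0.12, 0.0, 0.0]
ft_force: [0.8, 0.1, -0.1]
grip_width: -0.0005
grasp_force: 0.0
```

Emit:
drive_tool(increments=[[[19,25.4,0],[0,0,0],0],[[19,25.4,0],[0,0,0],0],[[19,25.4,0],[0,0,0],0],[[19,25.4,0],[0,0,0],0],[[19,25.4,0],[0,0,0],0],[[19,25.4,0],[0,0,0],0],[[19,25.4,0],[0,0,0],0],[[19,25.4,0],[0,0,0],0]])

```text
clock: 1.83
eef_pos: [0.424, -0.0777, 0.2316]
tool_rot: [0.993, 0.12, 0.0, 0.0]
ft_force: [-0.2, -0.3, 0.5]
grip_width: 0.0001
grasp_force: 0.0
```

Emit:
drive_tool(increments=[[[19,25.4,0],[0,0,0],0],[[19,25.4,0],[0,0,0],0],[[19,25.4,0],[0,0,0],0],[[19,25.4,0],[0,0,0],0],[[19,25.4,0],[0,0,0],0],[[19,25.4,0],[0,0,0],0],[[19,25.4,0],[0,0,0],0],[[19,25.4,0],[0,0,0],0]])

```text
clock: 2.5
eef_pos: [0.576, 0.1255, 0.2313]
tool_rot: [0.993, 0.12, 0.0, 0.0]
ft_force: [0.3, 0.1, -0.0]
grip_width: -0.0002
grasp_force: 0.0
```

Emit:
drive_tool(increments=[[[0,0,0],[0,0,0],0],[[0,0,0],[0,0,0],0],[[0,0,0],[0,0,0],0]])

```text
clock: 2.75
eef_pos: [0.5747, 0.1238, 0.2309]
tool_rot: [0.993, 0.12, -0.001, 0.0]
ft_force: [-0.6, 0.5, -0.3]
grip_width: -0.0004
grasp_force: 0.0
```

```bash
python3 - <<'E'
from h import *
o=get_obs();print(o["clock"],o["eef_pos"],o["tool_rot"],o["ft_force"],o["grip_width"],o["joint_pos"])
p=camera("wrist");g=cv2.cvtColor(p["image"],cv2.COLOR_RGB2BGR)
for q in("yellow","green","red","blue"):
    for s in silhouettes(q+"_top",p)[:1]:
        m=s["region"];v,u=np.nonzero(m);uv=(u.mean(),v.mean());c,d=ray(p,uv)
        print(q,round(s["conf"],2),np.round(uv,1),m.sum(),np.round(c+d*(.079-c[2])/d[2],4))
        cv2.circle(g,(int(uv[0]),int(uv[1])),3,(255,0,255),-1)
cv2.imwrite("pics/w.png",g)
E
```

```text
2.75 [0.57471972 0.12377067 0.23089519] [ 9.92743092e-01  1.20252487e-01 -6.53289421e-04  2.55767503e-04] [-0.61762574  0.46129182 -0.31852609] -0.00037248109023487017 [ 2.12319762e-01  4.19461943e-01  2.56931516e-01  1.40961386e+00
 -3.89638474e-04  3.11282420e+00]
yellow 0.89 [310.2 217.7] 1367 [0.5774 0.1266 0.079 ]
green 0.74 [442.2 301.8] 1132 [ 0.5288 -0.0116  0.079 ]
red 0.69 [379.9 261.7] 1326 [0.5532 0.0571 0.079 ]
blue 0.93 [234.9 170.7] 1506 [0.6012 0.1959 0.079 ]
```

View pics/w.png

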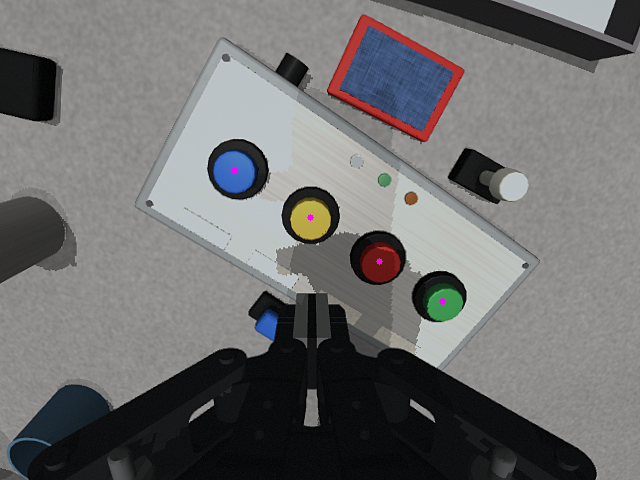

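The wrist picture shows yellow at (310,218) and green at (442,302), within 3–5 mm of the top-view estimates. I'll use the averages: yellow (0.576, 0.125) and green (0.527, -0.0145).

Emit:
drive_tool(increments=[[[1,1,-34],[0,0,0],0],[[0,0,-34],[0,0,0],0],[[0,0,-34],[0,0,0],0],[[0,0,-34],[0,0,0],0],[[0,0,-6],[0,0,0],0],[[0,0,0],[0,0,0],0]])

```text
clock: 3.5
eef_pos: [0.5738, 0.124, 0.087]
tool_rot: [0.993, 0.12, -0.003, 0.0]
ft_force: [0.3, 0.7, -0.9]
grip_width: 0.0004
grasp_force: 0.0
```

Emit:
drive_tool(increments=[[[0,0,-4],[0,0,0],0],[[0,0,-4],[0,0,0],0],[[0,0,-3],[0,0,0],0],[[0,0,-3],[0,0,0],0],[[0,0,0],[0,0,0],0]])

```text
clock: 3.92
eef_pos: [0.5776, 0.1252, 0.0764]
tool_rot: [0.993, 0.12, 0.002, -0.0]
ft_force: [1.2, -0.0, 2.9]
grip_width: 0.0002
grasp_force: 1.1
```

Emit:
drive_tool(increments=[[[0,0,-2],[0,0,0],0],[[0,0,-2],[0,0,0],0],[[0,0,-1],[0,0,0],0],[[0,0,0],[0,0,0],0]])

```text
clock: 4.25
eef_pos: [0.5775, 0.1253, 0.0712]
tool_rot: [0.993, 0.12, 0.001, -0.0]
ft_force: [2.6, 0.4, 4.7]
grip_width: -0.0001
grasp_force: 2.1
```

Emit:
drive_tool(increments=[[[0,0,-1],[0,0,0],0],[[0,0,-1],[0,0,0],0],[[0,0,0],[0,0,0],0]])

```text
clock: 4.5
eef_pos: [0.5776, 0.1253, 0.0709]
tool_rot: [0.993, 0.12, 0.002, -0.0]
ft_force: [-0.5, -0.4, 12.4]
grip_width: 0.0004
grasp_force: 6.7
```

The force has climbed past the spring to 12.4 N at z = 71 mm, so the button is on its stop. I'll hold there, then lift.

Emit:
drive_tool(increments=[[[0,0,0],[0,0,0],0],[[0,0,0],[0,0,0],0],[[0,0,0],[0,0,0],0],[[0,0,0],[0,0,0],0],[[0,0,0],[0,0,0],0],[[0,0,0],[0,0,0],0],[[0,0,0],[0,0,0],0],[[0,0,0],[0,0,0],0]])

```text
clock: 5.17
eef_pos: [0.5776, 0.1253, 0.0709]
tool_rot: [0.993, 0.12, 0.002, -0.0]
ft_force: [-0.2, -0.7, 13.7]
grip_width: 0.0002
grasp_force: 6.7
```

Emit:
drive_tool(increments=[[[0,0,5],[0,0,0],0],[[0,0,10],[0,0,0],0],[[0,0,20],[0,0,0],0],[[0,0,25],[0,0,0],0],[[0,0,25],[0,0,0],0],[[0,0,0],[0,0,0],0]])

```text
clock: 5.67
eef_pos: [0.5781, 0.1256, 0.1583]
tool_rot: [0.993, 0.12, 0.003, -0.0]
ft_force: [0.3, 0.9, 0.9]
grip_width: 0.0003
grasp_force: 0.0
```

```bash
python3 - <<'E'
from h import *
o=get_obs();print(o["clock"],o["eef_pos"],o["ft_force"])
p=camera("scene");g=cv2.cvtColor(p["image"],cv2.COLOR_RGB2BGR)
cv2.imwrite("pics/s2.png",cv2.resize(g[200:430,220:540],None,fx=2,fy=2))
E
```

```text
5.6667 [0.57808046 0.12556776 0.15825089] [0.34011429 0.88317239 0.90242648]
```

View pics/s2.png

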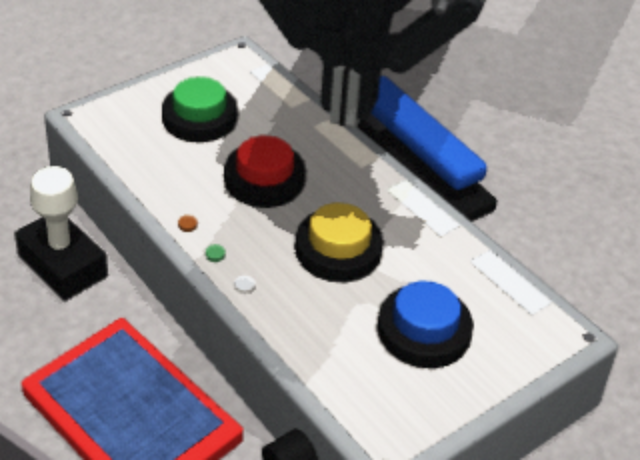

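The view shows all four caps standing up, with yellow at (340,230) sprung back. Next is green.

Emit:
drive_tool(increments=[[[-10,-28,0],[0,0,0],0],[[-10,-28,0],[0,0,0],0],[[-10,-28,0],[0,0,0],0],[[-10,-28,0],[0,0,0],0],[[-10,-28,0],[0,0,0],0],[[0,0,0],[0,0,0],0],[[0,0,0],[0,0,0],0]])

```text
clock: 6.3
eef_pos: [0.5243, -0.0161, 0.1519]
tool_rot: [0.993, 0.119, -0.002, -0.0]
ft_force: [-0.6, 1.2, 0.0]
grip_width: 0.0003
grasp_force: 0.0
```

```bash
python3 - <<'E'
from h import *
o=get_obs();print(o["clock"],o["eef_pos"],o["ft_force"])
p=camera("wrist")
for s in silhouettes("green_top",p)[:1]:
    m=s["region"];v,u=np.nonzero(m);c,d=ray(p,(u.mean(),v.mean()))
    print(s["conf"],s["bbox"],m.sum(),c+d*(.079-c[2])/d[2])
cv2.imwrite("pics/w2.png",cv2.cvtColor(p["image"],cv2.COLOR_RGB2BGR))
E
```

```text
6.3 [ 0.52431672 -0.01613481  0.15191665] [-0.61880494  1.21503636  0.00198619]
0.96 [286.4, 223.5, 337.5, 278.6] 2379 [ 0.52814078 -0.01476651  0.079     ]
```

View pics/w2.png

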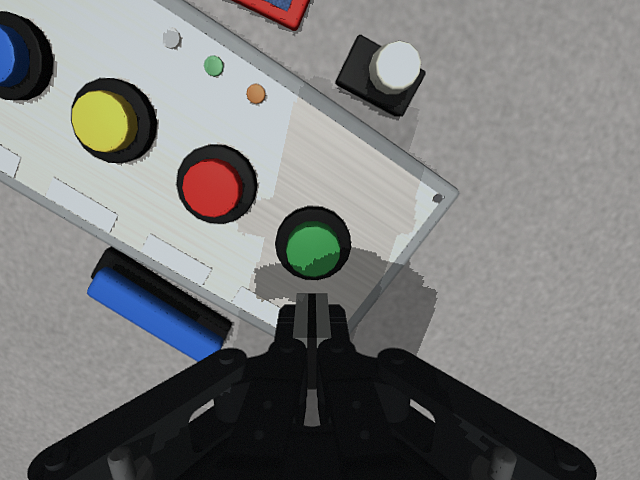

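The wrist picture shows green at (312,250), just ahead of the fingertips, at (0.528, -0.015). I'll shift 2 mm in x and 1 mm in y and descend.

Emit:
drive_tool(increments=[[[2,1,-22],[0,0,0],0],[[0,0,-22],[0,0,0],0],[[0,0,-20],[0,0,0],0],[[0,0,-4],[0,0,0],0],[[0,0,0],[0,0,0],0]])

```text
clock: 6.82
eef_pos: [0.5267, -0.0128, 0.0833]
tool_rot: [0.993, 0.121, -0.002, -0.0]
ft_force: [-0.4, -0.1, 0.9]
grip_width: 0.0002
grasp_force: 0.0
```

Emit:
drive_tool(increments=[[[0,0,-3],[0,0,0],0],[[0,0,-3],[0,0,0],0],[[0,0,-2],[0,0,0],0],[[0,0,0],[0,0,0],0]])

```text
clock: 7.15
eef_pos: [0.5292, -0.0137, 0.0781]
tool_rot: [0.993, 0.12, 0.001, -0.0]
ft_force: [1.1, 1.8, 1.5]
grip_width: -0.0
grasp_force: 0.8
```

Emit:
drive_tool(increments=[[[0,0,-2],[0,0,0],0],[[0,0,-2],[0,0,0],0],[[0,0,-2],[0,0,0],0],[[0,0,-1],[0,0,0],0],[[0,0,-1],[0,0,0],0],[[0,0,0],[0,0,0],0]])

```text
clock: 7.65
eef_pos: [0.5293, -0.0137, 0.071]
tool_rot: [0.993, 0.12, 0.001, -0.0]
ft_force: [0.4, 1.7, 10.7]
grip_width: -0.0
grasp_force: 5.1
```

Green is on its stop at 10.7 N. I'll hold, then lift clear.

Emit:
drive_tool(increments=[[[0,0,0],[0,0,0],0],[[0,0,0],[0,0,0],0],[[0,0,0],[0,0,0],0],[[0,0,0],[0,0,0],0],[[0,0,0],[0,0,0],0],[[0,0,0],[0,0,0],0],[[0,0,0],[0,0,0],0],[[0,0,0],[0,0,0],0]])

```text
clock: 8.32
eef_pos: [0.5293, -0.0138, 0.071]
tool_rot: [0.993, 0.12, 0.001, -0.0]
ft_force: [-0.7, 1.8, 9.9]
grip_width: 0.0
grasp_force: 5.2
```

Emit:
drive_tool(increments=[[[0,0,5],[0,0,0],0],[[0,0,10],[0,0,0],0],[[0,0,20],[0,0,0],0],[[0,0,25],[0,0,0],0],[[0,0,25],[0,0,0],0],[[0,0,0],[0,0,0],0],[[0,0,0],[0,0,0],0],[[0,0,0],[0,0,0],0]])

```text
clock: 8.98
eef_pos: [0.5273, -0.0142, 0.1536]
tool_rot: [0.993, 0.12, -0.001, 0.0]
ft_force: [0.1, -0.6, 0.1]
grip_width: 0.0003
grasp_force: 0.0
```

```bash
python3 - <<'E'
from h import *
o=get_obs();print(o["clock"],o["eef_pos"],o["ft_force"])
p=camera("scene");g=cv2.cvtColor(p["image"],cv2.COLOR_RGB2BGR)
cv2.imwrite("pics/s3.png",cv2.resize(g[200:430,220:540],None,fx=2,fy=2))
E
```

```text
8.9833 [ 0.52727651 -0.01421661  0.15362632] [ 0.05352787 -0.58678474  0.06554736]
```

View pics/s3.png

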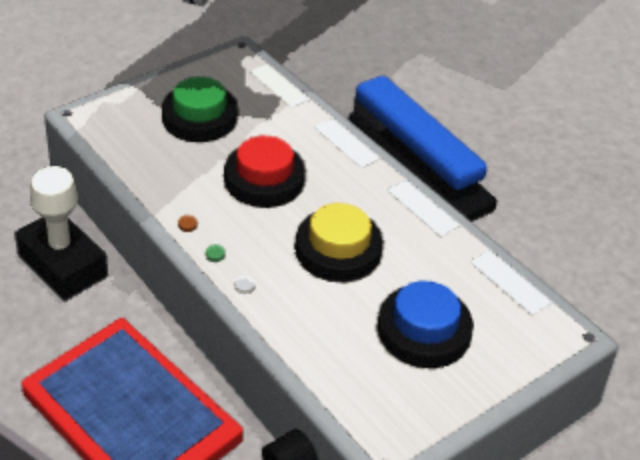

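All four caps are up, including green at (200,98), and the robot is clear of the box.

```bash
python3 -c "from workcell import job_done; print(job_done())"
```

```text
the job is handed in; nothing more can be done
None
```

I pressed yellow and then green fully home (about 13 N and 10 N), held each for over half a second, and both sprang back; red and blue were not touched, and I handed the job in at about 9 s.

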